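# Flip a mirror plate over the edge of the inspection pad

## Task

The mirror plate lies on the bench with its mirror face down, in front of the raised inspection pad. Slide it flat against the edge of the pad, then keep pushing with the fingertips so that it tips up on that edge and flips over, to lie flat on the pad with its mirror face up. Do not pinch it, pick it up or carry it, leave the bottle, the steel lens cell and the jar where they stand, and finish with the hand clear.

Things in the scene. Friction and masses are not known exactly. Their poses are not given: they have to be found in the camera images.
- mirror_plate: Loose flat aluminium block, 60 mm (own x) by 110 mm (own y) by 8 mm (own z), about 140 g. Origin at the block's centre. Own +z points out of the back face (black round cover, four screws), up at the start; the round mirror is flush in the other face. At the start it lies flat on the bench, own +x towards the pad within 0.3 rad, 5 to 50 mm from it. A fingertip pressed on its rear edge can draw that edge up by friction.
- plate_front (a point): Middle of the mirror plate's edge that faces the pad: 30 mm from the plate's origin along its own +x, half-way through the thickness. The plate tips up on this edge.
- pad: Inspection pad: a fixed flat slab of black rubber, 130 mm (own x) by 260 mm (own y), 10 mm high, with an upright edge all round. Origin at the centre of its underside, on the bench. The edge facing the plate (and the robot) is 65 mm from the origin along its own -x. Own z up.
- bottle: White plastic bottle with a steel cap, 52 mm across, 125 mm high, standing beside the work. Origin at the centre of its foot. To be left alone.
- cell: Steel lens cell, a stepped cylinder 56 mm across at the foot and 40 mm above, 58 mm high, standing beside the work. Origin at the centre of its foot. To be left alone.
- jar: Amber glass jar with a black lid, 54 mm across, 60 mm high, standing beside the work. Origin at the centre of its foot. To be left alone.
Things that resemble listed ones, but are neither listed nor needed, are in the scene too. Leave any blue or red look-alike of the mirror_plate alone.

How it is judged:
On the way, in this order (a step that is already met when the one before it is completed fails the run):
1. the mirror plate lies flat with its front edge against the edge of the pad (x of plate_front in the frame of pad between -0.072 and -0.06 m and angle between mirror_plate's own z axis and vertical below 0.12 rad and height (world z) of mirror_plate below 0.009 m and y of plate_front in the frame of pad between -0.1 and 0.1 m), for 0.1 s.
2. the plate is tipped up with its front edge still down at the edge of the pad (angle between mirror_plate's own z axis and vertical between 0.5 and 1.75 rad and height (world z) of plate_front below 0.022 m and x of plate_front in the frame of pad between -0.09 and -0.05 m), for 0.1 s.
At the end, for the whole second after the job is handed in: The mirror plate lies flat (within 5 degrees) on the pad, mirror face up, at rest, its centre at least 5 mm inside the pad's front edge, 15 mm inside its back edge and 30 mm inside its ends (angle between mirror_plate's own z axis and vertical above 3.05 rad and height (world z) of mirror_plate between 0.011 and 0.017 m and x of mirror_plate in the frame of pad between -0.06 and 0.05 m and y of mirror_plate in the frame of pad between -0.1 and 0.1 m and linear speed of mirror_plate below 0.01 m/s and angular speed of mirror_plate below 0.1 rad/s); the robot touches nothing.
It fails at once if the mirror plate is lifted or carried: its front edge, on which it tips, or its middle rises higher than flipping over the pad's edge needs (height (world z) of plate_front above 0.035 m or height (world z) of mirror_plate above 0.06 m).
It fails at once if the bottle is moved or tipped (distance of bottle from where it was at the start of the episode above 0.012 m or angle between bottle's own z axis and vertical above 0.25 rad).
It fails at once if the steel lens cell is moved or tipped (distance of cell from where it was at the start of the episode above 0.012 m or angle between cell's own z axis and vertical above 0.25 rad).
It fails at once if the jar is moved or tipped (distance of jar from where it was at the start of the episode above 0.012 m or angle between jar's own z axis and vertical above 0.25 rad).
It also fails if it takes over 61 s, if anything falls off the work surface, if the arm or the gripper's body presses on something with over 40 N, if the wrist force passes 120 N, or if a joint passes its speed limit or range.

## Robot

A 6-joint arm with a two-finger parallel gripper is mounted at the origin on the work surface. World frame = base frame: x ahead of the robot, y to its left, z up, the work surface at z = 0. Lengths are in m, angles in rad, forces in N, time in s.
With the tool pointing down it reaches from about 0.375 to 0.975 m from the base axis. Payload 3.8 kg.
Tool frame: the origin (TCP) lies midway between the tips of the shut fingers; the grasp point (between the pads) lies 19 mm behind it; x points along the fingers, y is the direction in which the jaws open and shut, and the axes are right-handed (so a half turn about x gives the same grasp; the last joint's range is limited). The gripper opens to 88 mm and grips with 3 to 60 N. Pads are 18 mm wide; open, the fingers measure 123 mm over their backs; the gripper's body (75 mm by 187 mm) begins 45 mm behind the grasp point.
Start: joints at [1.206, 0.264, 1.604, -0, 1.274, -0.037], TCP at [0.217, 0.639, 0.239] pointing down, gripper open.
Joint ranges: [-2.63, 2.63], [-0.94, 2.18], [0.31, 2.57], [-1.31, 4.45], [0, 2.66], [-2.55, 2.55]. Speed limits (rad/s): [2.57, 2.57, 3.14, 3.14, 3.14, 3.14].

## Interface

Orientations are given as a rotation vector (axis times angle).
In Python, from cell import manip, inverse_kinematics, cams, order gives the robot as it stands. Calls block until the motion is done:
- manip.move_pose(position, orientation): joint-space move of the TCP to a pose.
- manip.move_linear(position, rate=0.15, rot=None): straight line of the TCP; rot=None keeps the orientation; rate is the mean speed in m/s.
- manip.set_joints(angles): joint-space move.
- manip.set_gripper(opening, force=None): finger opening in m; force is the grip in N (None keeps the last); returns when the fingers have stopped.
- manip.dwell(seconds).
- inverse_kinematics(position, orientation): joint angles nearest the present ones, or None.
- manip.state(): the state.
- cams.capture(name): name is "scene" or "top" or "wrist"; returns a dict with "image" (480x640x3 uint8, blue, green, red), "z_map" (480x640 float32, m along the optical axis (not along the pixel's ray), 0 where there is no reading), "intrinsics" (3x3 intrinsics, pixels), "position" and "orientation" of the camera in the world; the wrist camera has in their place "T_tool_cam" (4x4, takes a point from camera to tool coordinates, whose origin is the TCP and whose axes are the tool frame's). Camera axes: x right, y down, z forward; pixel columns grow to the right and rows downward; lengths in m; the calibration is good to about 2 mm. The wrist camera is an equidistant fisheye: a pixel r from the principal point sees the ray r / f radians off the axis. A picture is of the moment at which its call begins: read the wrist's pose just before it.
A pose or a line that the arm cannot do raises manip.IKError and nothing moves.
- order.close_job(): hands the job in, once; it reports no verdict.
The state is a dict: "clock": time; "joint_pos": joint angles; "joint_velocities": joint speeds; "tau": joint torques, N m; "tool_pos": TCP position; "tcp_rot": TCP orientation; "contact_force": force on the tool from outside, world axes, zero at the start; "moment": the same for the moment, N m; "gripper_width": finger opening in m.
Only numpy, scipy, OpenCV 4.12 (cv2) and the standard library are available. Lean on these libraries where they do the work, as an engineer would, in place of code of your own. Each camera call takes 0.05 s, during which the arm holds its last target.

## Working session

There is one attempt and no reset: what is moved stays moved. The work goes in short steps, each a Python script; the robot and the scene stay as the last script left them, time stands still between calls to the robot, and variables do not carry over. Pictures are saved under pics/ and viewed, and the job is handed in when it is done.

```bash
ls; mkdir -p pics; python3 - <<'E'
from cell import manip,cams
import cv2
print(manip.state())
for n in ("scene","top","wrist"):
    c=cams.capture(n); cv2.imwrite(f"pics/{n}0.png",c["image"])
    print(n,c["intrinsics"].tolist(),c.get("position"),c.get("orientation"),c.get("T_tool_cam"))
E
```

```text
pics
{'clock': 0.0, 'joint_pos': array([ 1.20607709e+00,  2.64760214e-01,  1.60533802e+00, -1.79920823e-05,
        1.27368504e+00, -3.68854796e-02]), 'joint_velocities': array([ 0.00064526,  0.00013953, -0.00070993,  0.00082372,  0.00031001,
       -0.00146774]), 'tau': array([-7.36394013e-04, -5.02113819e+01, -3.56874633e+01,  7.28401844e-02,
        2.95140187e-02, -1.83114762e-04]), 'tool_pos': array([0.2170965 , 0.63840533, 0.23740266]), 'tcp_rot': array([ 0.2555872 ,  1.55586287, -0.25897708]), 'contact_force': array([-0.01722028,  0.71147184, -0.26705813]), 'moment': array([ 0.05263779, -0.02054537,  0.00381649]), 'gripper_width': 0.08806933882495786}
scene [[451.4830606907731, 0.0, 315.2799110175948], [0.0, 451.4830606907731, 243.35174963905195], [0.0, 0.0, 1.0]] [1.13614687 0.13900928 0.93307655] [-1.83807119 -1.90313337  0.63369518] None
top [[473.7785392895728, 0.0, 311.93502106016683], [0.0, 473.7785392895728, 247.29315399745644], [0.0, 0.0, 1.0]] [0.40849975 0.09791699 1.13857916] [-2.22015747  2.1754009  -0.07496176] None
wrist [[371.64829954431775, 0.0, 316.5242680527935], [0.0, 371.64829954431775, 243.25839188490116], [0.0, 0.0, 1.0]] None None [[ 1.65771825e-03 -2.82390781e-01  9.59298024e-01 -1.45072549e-01]
 [ 9.99998491e-01 -3.03272605e-05 -1.73697834e-03  4.77149968e-04]
 [ 5.19599551e-04  9.59299456e-01  2.82390305e-01 -7.29660413e-02]
 [ 0.00000000e+00  0.00000000e+00  0.00000000e+00  1.00000000e+00]]
```

View pics/top0.png

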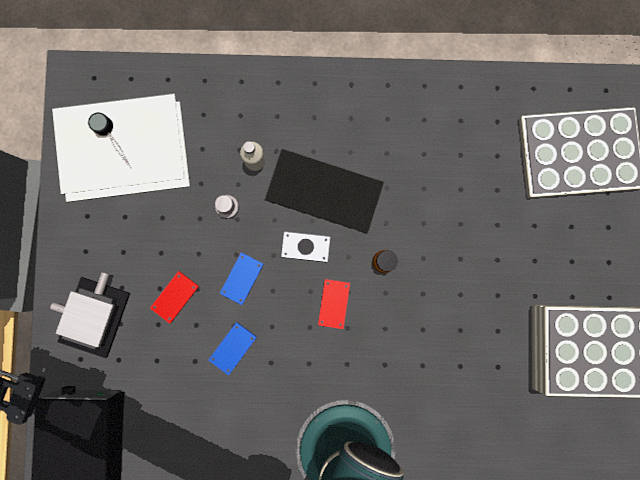

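View pics/scene0.png

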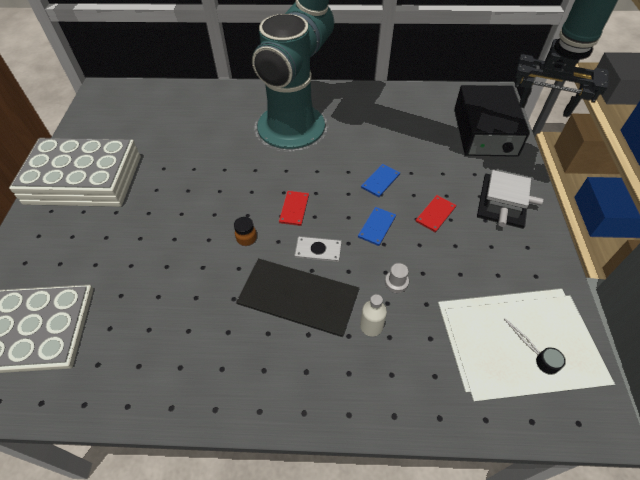

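View pics/wrist0.png

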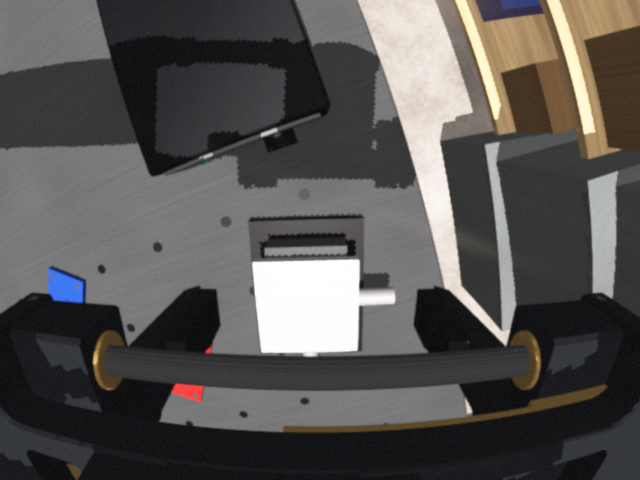

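The top view shows the white plate at about (306,247), with its black cover facing up. The pad's corners are near (282,150), (383,182), (368,232) and (265,198). The bottle is at (251,155), the cell at (226,206) and the jar at (385,261). Next I'll measure these.

```bash
cat > h.py <<'E'
import numpy as np, cv2
from scipy.spatial.transform import Rotation as R
from cell import manip,cams,inverse_kinematics,order
def ray_plane(c,uv,z):
    K=c["intrinsics"];uv=np.atleast_2d(uv).astype(float)
    d=np.c_[(uv-K[[0,1],[2,2]])/K[0,0],np.ones(len(uv))]
    d=d@R.from_rotvec(c["orientation"]).as_matrix().T
    p=np.array(c["position"]); s=(z-p[2])/d[:,2]
    return p+d*s[:,None]
def proj(c,P):
    q=(np.atleast_2d(P)-c["position"])@R.from_rotvec(c["orientation"]).as_matrix()
    return q[:,:2]/q[:,2:]*c["intrinsics"][0,0]+c["intrinsics"][[0,1],[2,2]]
E
cat > m.py <<'E'
from h import *
def biggest(m,seed):
    n,l=cv2.connectedComponents(m.astype(np.uint8))
    return (l==l[seed[1],seed[0]])&m
res={}
for n,ps,ls in (("top",(320,190),(290,240)),("scene",(298,295),(303,246))):
    c=cams.capture(n);g=c["image"].max(2)
    g0=cv2.GaussianBlur(g,(3,3),0)
    m=cv2.morphologyEx((g0<45).astype(np.uint8),cv2.MORPH_OPEN,np.ones((7,7)))>0
    m=biggest(m,ps)
    w=biggest(g>130,ls)
    for nm,mm,z in (("pad",m,.01),("plate",w,.008)):
        ct,_=cv2.findContours(mm.astype(np.uint8),cv2.RETR_EXTERNAL,cv2.CHAIN_APPROX_NONE)
        ct=max(ct,key=cv2.contourArea)[:,0]
        p=ray_plane(c,ct,z)
        r=cv2.minAreaRect((p[:,:2]*1000).astype(np.float32))
        print(n,nm,mm.sum(),"ctr",np.round(r[0],1),"size",np.round(r[1],1),"ang",r[2],"zmap",np.median(c["z_map"][mm]))
        print(np.round(cv2.boxPoints(r),1).tolist())
E
python3 m.py
```

```text
top pad 4616 ctr [609.4  60.2] size [254.5 128.1] ang 73.07142639160156 zmap 1.1391115
[[511.0, -42.900001525878906], [633.5999755859375, -80.19999694824219], [707.7000122070312, 163.3000030517578], [585.0999755859375, 200.60000610351562]]
top plate 994 ctr [475.4 101.5] size [112.6  61.5] ang 85.06964874267578 zmap 1.1326022
[[439.8999938964844, 48.0], [501.20001220703125, 42.70000076293945], [510.79998779296875, 154.89999389648438], [449.6000061035156, 160.1999969482422]]
scene pad 3455 ctr [616.7  58.2] size [242.1 126.3] ang 73.25135803222656 zmap 1.0527651
[[521.2999877929688, -39.599998474121094], [642.2000122070312, -76.0], [712.0, 155.89999389648438], [591.0999755859375, 192.3000030517578]]
scene plate 719 ctr [478.6 105.2] size [111.5  62.1] ang 84.86083221435547 zmap 1.1357855
[[442.70001220703125, 52.5], [504.6000061035156, 46.900001525878906], [514.5999755859375, 158.0], [452.70001220703125, 163.5]]
```

```bash
cat >> h.py <<'E'
PC=np.array([.611,.0595]); YAW=np.radians(-16.9)
EX=np.array([np.cos(YAW),np.sin(YAW)]); EY=np.array([-EX[1],EX[0]])
def w2p(p): p=np.atleast_2d(p)[:,:2]-PC; return np.c_[p@EX,p@EY]
def p2w(x,y,z): return np.r_[PC+x*EX+y*EY,z]
E
python3 - <<'E'
from h import *
c=cams.capture("top");s=cams.capture("scene")
print("tops", [ (n,w2p(ray_plane(c,uv,z)).round(3).tolist()) for n,uv,z in (("bottle",(249,147),.125),("cell",(224,203),.058),("jar",(387,260),.06))])
# two-view: scene tops
print("scene",[ (n,w2p(ray_plane(s,uv,z)).round(3).tolist()) for n,uv,z in (("bottle",(377,300),.125),("cell",(399,270),.058),("jar",(243,225),.06))])
P=[p2w(x,y,.01) for x,y in ((-.065,-.13),(-.065,.13),(.065,.13),(.065,-.13))]
for n,cc in (("top",c),("scene",s)):
    im=cc["image"].copy(); cv2.polylines(im,[proj(cc,np.array(P)).round().astype(int)],True,(0,255,255),1)
    u,v=proj(cc,p2w(-.05,0,0))[0].astype(int)
    cv2.imwrite(f"pics/{n}1.png",cv2.resize(im[v-90:v+90,u-120:u+120],None,fx=3,fy=3))
for sg in (1,-1):
    zt=sg*np.r_[EX,0]; xt=np.array([0,0,-1.]); yt=np.cross(zt,xt)
    o=R.from_matrix(np.c_[xt,yt,zt]).as_rotvec()
    print(sg,o,inverse_kinematics(p2w(-.185,0,.1),o),inverse_kinematics(p2w(-.19,0,.003),o))
E
```

```text
tops [('bottle', [[0.018, 0.181]]), ('cell', [[-0.108, 0.208]]), ('jar', [[-0.117, -0.187]])]
scene [('bottle', [[0.023, 0.189]]), ('cell', [[-0.107, 0.214]]), ('jar', [[-0.112, -0.18]])]
1 [ 0.23150979  1.55836973 -0.23150979] [ 0.19977994 -0.03325916  2.2091808   0.          0.96567101 -1.07605574] [ 0.20513275  0.11844559  2.27757977  0.          0.74556729 -1.07070294]
-1 [-2.06287889  0.30645915  2.06287889] [ 1.99779941e-01 -3.32591635e-02  2.20918080e+00 -4.44089210e-16
  9.65671015e-01  2.06553691e+00] [ 2.05132748e-01  1.18445587e-01  2.27757977e+00 -4.44089210e-16
  7.45567295e-01  2.07088972e+00]
```

```bash
python3 -c "
import cv2,numpy as np
cv2.imwrite('pics/both1.png',np.hstack([cv2.resize(cv2.imread('pics/%s1.png'%n),(400,300)) for n in('top','scene')]))"
```

```text
(no output)
```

View pics/both1.png

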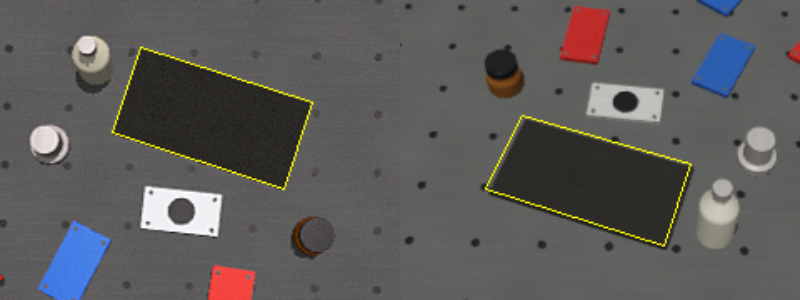

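The yellow outline of the estimated pad pose matches the pad in both views. The bottle, cell and jar are more than 150 mm from the working line. Before choosing where to land the fingers, I'll check the red and blue look-alikes and the plate in pad coordinates.

```bash
cat > loc.py <<'E'
from h import *
c=cams.capture("top");im=c["image"].astype(int);b,g,r=im[...,0],im[...,1],im[...,2]
for n,m in (("red",(r>g+60)&(r>b+60)),("blue",(b>g+40)&(b>r+60)),("white",(im.min(2)>130))):
    ct,_=cv2.findContours(m.astype(np.uint8),cv2.RETR_EXTERNAL,cv2.CHAIN_APPROX_NONE)
    for k in ct:
        if 500<cv2.contourArea(k)<1500:
            q=w2p(ray_plane(c,k[:,0],.008))*1000; rc=cv2.minAreaRect(q.astype(np.float32)); print(n,np.round(rc[0]),np.round(rc[1]),round(rc[2],1),cv2.boxPoints(rc).round().tolist())
E
python3 loc.py
```

```text
red [-251. -105.] [111.  62.] 9.3 [[-311.0, -84.0], [-300.0, -145.0], [-191.0, -127.0], [-201.0, -66.0]]
red [-353.  260.] [ 62. 112.] 70.8 [[-416.0, 249.0], [-310.0, 212.0], [-290.0, 271.0], [-395.0, 308.0]]
blue [-425.   91.] [ 61. 112.] 71.5 [[-487.0, 79.0], [-381.0, 44.0], [-362.0, 102.0], [-468.0, 137.0]]
blue [-262.  122.] [ 62. 111.] 80.8 [[-322.0, 101.0], [-212.0, 83.0], [-202.0, 144.0], [-312.0, 162.0]]
white [-168. -725.] [213. 226.] 16.4 [[-302.0, -647.0], [-238.0, -863.0], [-34.0, -803.0], [-98.0, -586.0]]
white [-142.    1.] [ 62. 112.] 11.9 [[-184.0, 49.0], [-160.0, -60.0], [-100.0, -48.0], [-123.0, 62.0]]
white [ 251. -480.] [179.  66.] 22.7 [[156.0, -484.0], [181.0, -545.0], [346.0, -476.0], [321.0, -415.0]]
white [ 288. -569.] [202. 283.] 22.6 [[140.0, -477.0], [249.0, -738.0], [435.0, -660.0], [326.0, -399.0]]
```

```bash
cat >> h.py <<'E'
def ori(pitch=0.):
    """pitch>0: fingertips lean forward (towards pad)"""
    f=np.r_[EX,0];d=np.array([0,0,-1.])
    xt=np.cos(pitch)*d+np.sin(pitch)*f; zt=np.cos(pitch)*f-np.sin(pitch)*d
    return R.from_matrix(np.c_[xt,np.cross(zt,xt),zt]).as_rotvec()
def st():
    s=manip.state();p=w2p(s["tool_pos"])[0];F=s["contact_force"]
    return dict(t=round(s["clock"],2),p=(np.r_[p,s["tool_pos"][2]]*1000).round(1),F=np.r_[F[:2]@EX,F[:2]@EY,F[2]].round(1))
E
python3 - <<'E'
from h import *
manip.set_gripper(.05)
manip.move_pose(p2w(-.203,0,.10),ori()); print(st())
manip.move_linear(p2w(-.203,0,.012),.1); print(st())
for z in (.007,.0045,.003):
    manip.move_linear(p2w(-.203,0,z),.03); print(st())
E
```

```text
{'t': 3.17, 'p': array([-202.6,    0.8,  100.5]), 'F': array([-0.7,  0.6,  0.1])}
{'t': 4.21, 'p': array([-202.5,    0.3,   12.5]), 'F': array([ 0.3,  0.2, -0.5])}
{'t': 4.53, 'p': array([-203.,   -0.,    7.]), 'F': array([-0.2, -0.6,  0.3])}
{'t': 4.78, 'p': array([-2.032e+02, -1.000e-01,  4.400e+00]), 'F': array([ 0.2,  0.4, -0.7])}
{'t': 5.03, 'p': array([-2.031e+02, -1.000e-01,  2.900e+00]), 'F': array([-0.5, -1.3, -0.4])}
```

Free down to 3 mm above the bench. Now I'll push.

```bash
python3 - <<'E'
from h import *
manip.move_linear(p2w(-.140,0,.003),.04); print(st())
x=-.140
while x<-.122:
    x+=.001; manip.move_linear(p2w(x,0,.003),.02); s=st(); print(round(x,3),s)
    if s["F"][0]<-6: break
c=cams.capture("top"); s=cams.capture("scene")
o=[]
for cc in (c,s):
    u,v=proj(cc,p2w(-.08,0,0))[0].astype(int); o.append(cv2.resize(cc["image"][v-60:v+60,u-80:u+80],(400,300),interpolation=2))
cv2.imwrite("pics/push1.png",np.hstack(o))
E
```

```text
{'t': 6.75, 'p': array([-140.,    0.,    3.]), 'F': array([-0.5, -0. ,  0.5])}
-0.139 {'t': 7.0, 'p': array([-139.,    0.,    3.]), 'F': array([ 0.3,  0.7, -0.2])}
-0.138 {'t': 7.25, 'p': array([-137.9,    0. ,    3. ]), 'F': array([-0.3, -0.1,  0.4])}
-0.137 {'t': 7.5, 'p': array([-136.8,    0. ,    3. ]), 'F': array([ 0.1, -1.1, -0.6])}
-0.136 {'t': 7.75, 'p': array([-135.8,    0. ,    3. ]), 'F': array([-0.5,  0.3, -0.5])}
-0.135 {'t': 8.0, 'p': array([-134.8,    0. ,    3. ]), 'F': array([ 0.2,  0. , -0. ])}
-0.134 {'t': 8.25, 'p': array([-133.8,    0. ,    3. ]), 'F': array([ 0.1,  0.4, -0.3])}
-0.133 {'t': 8.5, 'p': array([-133.7,   -0. ,    2.9]), 'F': array([-4. ,  0.8,  3. ])}
-0.132 {'t': 8.75, 'p': array([-1.336e+02, -1.000e-01,  2.800e+00]), 'F': array([-6.7,  1.9,  6.2])}
```

View pics/push1.png

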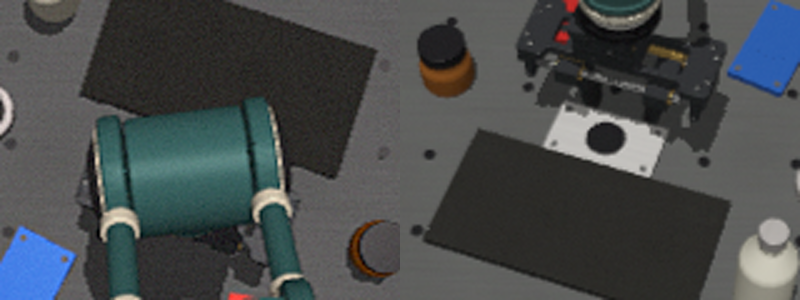

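The scene view shows the plate flat and square against the pad. First contact came at x' = -134 mm, which is what the geometry predicted. I'll reseat the fingertips lower, press, and raise the rear edge along an arc about the pad edge, regulating the force as it goes.

```bash
cat >> h.py <<'E'
Q=np.array([-.065,.008]); RR=.0604
def arc_cmd(phi,d,r=RR):
    rr=r-d
    return Q[0]-rr*np.cos(phi)-.009, Q[1]+rr*np.sin(phi)
def view(name):
    o=[]
    for n in ("scene","top"):
        cc=cams.capture(n)
        u,v=proj(cc,p2w(-.08,0,0.02))[0].astype(int); o.append(cv2.resize(cc["image"][v-60:v+60,u-80:u+80],(400,300),interpolation=2))
    cv2.imwrite(f"pics/{name}.png",np.hstack(o))
E
python3 - <<'E'
from h import *
import json
manip.move_linear(p2w(-.138,0,.003),.04)
manip.move_linear(p2w(-.138,0,.0012),.02); print(st())
d=.0; phi=-np.radians(6.7)
while d<.006:
    x,z=arc_cmd(phi,d); manip.move_linear(p2w(x,0,max(z,.0012)),.03); s=st(); print(round(d,4),s)
    if s["F"][0]<-11: break
    d+=.001
for deg in range(-4,17,3):
    phi=np.radians(deg)
    x,z=arc_cmd(phi,d); manip.move_linear(p2w(x,0,z),.03); s=st()
    fr=-s["F"][0]*np.cos(phi)+s["F"][2]*np.sin(phi)
    print(deg,round(d,4),s,round(fr,1))
    d+=np.clip((11-fr)*.00015,-.001,.001)
json.dump([d,deg],open("d.json","w"))
view("lift1")
E
```

```text
{'t': 9.4, 'p': array([-137.8,   -0. ,    1.1]), 'F': array([-0.2,  0.3,  0.2])}
0.0 {'t': 9.68, 'p': array([-1.338e+02, -1.000e-01,  1.100e+00]), 'F': array([-0.1, -0.2,  0.7])}
0.001 {'t': 9.93, 'p': array([-1.337e+02, -1.000e-01,  1.000e+00]), 'F': array([-4. ,  1.3,  2.7])}
0.002 {'t': 10.18, 'p': array([-1.336e+02, -1.000e-01,  1.000e+00]), 'F': array([-6.8,  1.2,  5.8])}
0.003 {'t': 10.43, 'p': array([-1.336e+02, -1.000e-01,  1.000e+00]), 'F': array([-9.3,  2. ,  6.4])}
0.004 {'t': 10.68, 'p': array([-133.6,   -0.2,    1. ]), 'F': array([-12.4,   2.8,   8.5])}
-4 0.004 {'t': 10.93, 'p': array([-133.6,   -0.3,    2.8]), 'F': array([-7.3,  3.5, -0.5])} 7.3
-1 0.0046 {'t': 11.18, 'p': array([-133.6,   -0.5,    5.5]), 'F': array([-8.5,  3.7,  0.2])} 8.5
2 0.0049 {'t': 11.43, 'p': array([-133.5,   -0.6,    8.3]), 'F': array([-9.9,  2.8, -0.3])} 9.9
5 0.0051 {'t': 11.68, 'p': array([-133.3,   -0.6,   11.2]), 'F': array([-9.9,  3.3,  0. ])} 9.9
8 0.0053 {'t': 11.93, 'p': array([-132.9,   -0.6,   14. ]), 'F': array([-9.6,  2.7,  0.6])} 9.6
11 0.0055 {'t': 12.18, 'p': array([-132.4,   -0.7,   16.8]), 'F': array([-10.3,   1.8,   1.7])} 10.4
14 0.0056 {'t': 12.43, 'p': array([-131.8,   -0.7,   19.6]), 'F': array([-11.1,   2.8,   2.7])} 11.4
```

View pics/lift1.png

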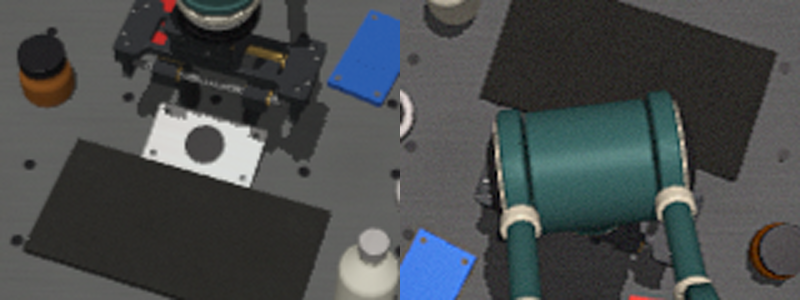

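The scene view shows the plate tipped about 20°, with its front edge against the pad and the fingertips holding the rear edge. I'll carry on along the arc with less force.

```bash
cat > arc.py <<'E'
from h import *
import json,sys
d,deg=json.load(open("d.json")); end=int(sys.argv[1]); T=float(sys.argv[2])
while deg<end:
    deg+=3; phi=np.radians(deg)
    x,z=arc_cmd(phi,d); manip.move_linear(p2w(x,0,z),.03); s=st()
    fr=-s["F"][0]*np.cos(phi)+s["F"][2]*np.sin(phi)
    print(deg,round(d*1000,1),"err",(s["p"][[0,2]]-np.array([x,z])*1000).round(1),s,round(fr,1))
    d+=np.clip((T-fr)*.0002,-.0015,.001)
    json.dump([d,deg],open("d.json","w"))
    if fr<1: print("lost");break
view(sys.argv[3])
E
python3 arc.py 44 7 lift2
```

```text
17 5.5 err [-4.6 -1.6] {'t': 12.78, 'p': array([-131.1,   -0.7,   22.5]), 'F': array([-10.7,   2.3,   2.2])} 10.9
20 4.7 err [-3.8 -1.2] {'t': 13.03, 'p': array([-130.1,   -0.7,   25.8]), 'F': array([-10.3,   1.7,   2.7])} 10.6
23 4.0 err [-2.8 -0.9] {'t': 13.28, 'p': array([-128.7,   -0.8,   29.1]), 'F': array([-7.7,  0. ,  2.4])} 8.0
26 3.8 err [-2.5 -0.8] {'t': 13.53, 'p': array([-127.4,   -0.7,   32. ]), 'F': array([-7.2, -0.6,  3. ])} 7.8
29 3.6 err [-2.1 -0.6] {'t': 13.78, 'p': array([-125.7,   -0.7,   34.9]), 'F': array([-7.1, -0.9,  2.3])} 7.3
32 3.6 err [-1.8 -0.5] {'t': 14.03, 'p': array([-124. ,   -0.7,   37.6]), 'F': array([-5.6, -0.8,  3.7])} 6.7
35 3.6 err [-1.5 -0.4] {'t': 14.28, 'p': array([-122. ,   -0.7,   40.2]), 'F': array([-7.1, -1.3,  3.6])} 7.9
38 3.5 err [-0.9 -0.1] {'t': 14.53, 'p': array([-119.8,   -0.6,   43. ]), 'F': array([-4.5, -1.8,  3.5])} 5.7
41 3.7 err [-0.7  0. ] {'t': 14.78, 'p': array([-117.5,   -0.5,   45.2]), 'F': array([-5.3, -1.3,  4.5])} 7.0
44 3.7 err [-0.1  0.2] {'t': 15.03, 'p': array([-114.9,   -0.4,   47.6]), 'F': array([-4.4, -1.9,  4.4])} 6.2
```

View pics/lift2.png

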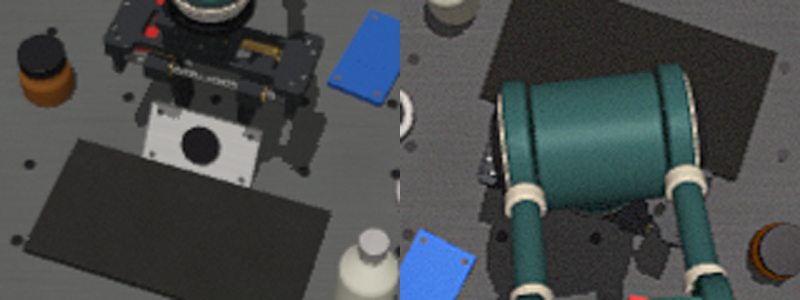

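The plate is now at about 52°. The contact point (x' -105.9, z 47.6) matches a plate whose front corner stays on the bench and slides along it. I'll switch to that model and continue.

```bash
cat > arc2.py <<'E'
from h import *
import json,sys
d,deg=json.load(open("d2.json")); end=int(sys.argv[1]); T=float(sys.argv[2])
while deg<end:
    deg+=3; t=np.radians(deg); S,C=np.sin(t),np.cos(t)
    x=-.065-.008*S-(.060-d)*C+.001*S-.009; z=(.060-d)*S+.001*C
    manip.move_linear(p2w(x,0,z),.03); s=st()
    fr=-s["F"][0]*C+s["F"][2]*S; ft=-s["F"][0]*S-s["F"][2]*C
    print(deg,round(d*1000,1),"err",(s["p"][[0,2]]-np.array([x,z])*1000).round(1),s,round(fr,1),round(ft,1))
    d+=np.clip((T-fr)*.0002,-.0015,.0007)
    json.dump([d,deg],open("d2.json","w"))
    if fr<.8: print("lost");break
view(sys.argv[3])
E
echo '[0.001,52]'>d2.json; python3 arc2.py 76 5 lift3
```

```text
55 1.0 err [0.4 0.3] {'t': 15.38, 'p': array([-113.2,   -0.2,   49.2]), 'F': array([-3.1, -2.7,  3.6])} 4.7 0.5
58 1.1 err [0.5 0.3] {'t': 15.63, 'p': array([-110.7,    0. ,   50.8]), 'F': array([-2.8, -2. ,  4.1])} 5.0 0.2
61 1.1 err [0.5 0.4] {'t': 15.88, 'p': array([-1.082e+02,  1.000e-01,  5.240e+01]), 'F': array([-2.7, -2.8,  5.1])} 5.8 -0.1
64 0.9 err [0.7 0.4] {'t': 16.13, 'p': array([-105.5,    0.2,   53.9]), 'F': array([-2.9, -2.1,  4. ])} 4.9 0.9
67 0.9 err [0.7 0.3] {'t': 16.38, 'p': array([-102.8,    0.2,   55.1]), 'F': array([-2.9, -1.3,  5.6])} 6.3 0.5
70 0.7 err [0.7 0.2] {'t': 16.63, 'p': array([-100.2,    0.2,   56.3]), 'F': array([-1.5, -0.8,  4. ])} 4.3 0.0
73 0.8 err [0.6 0.3] {'t': 16.88, 'p': array([-97.4,   0.2,  57.2]), 'F': array([-1.1, -0.9,  4.7])} 4.8 -0.3
76 0.9 err [0.6 0.3] {'t': 17.13, 'p': array([-94.5,   0.2,  57.9]), 'F': array([-2.4, -0.9,  5.2])} 5.6 1.1
```

View pics/lift3.png

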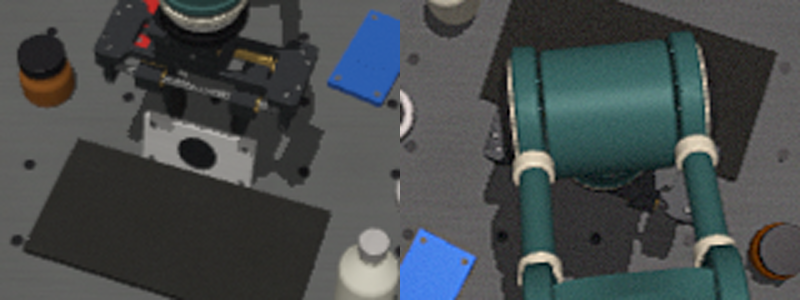

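It is at 76° and steady. Past about 83° the plate can stand on its own front edge, so I'll bring it to 88°, let go and reposition the fingers behind it.

```bash
python3 arc2.py 88 4 lift4; python3 - <<'E'
from h import *
s=manip.state(); p=w2p(s["tool_pos"])[0]; z=s["tool_pos"][2]
manip.move_linear(p2w(p[0],p[1],z+.012),.03); print(st())
view("stand")
E
```

```text
79 0.7 err [0.4 0.2] {'t': 17.48, 'p': array([-91.8,   0.2,  58.6]), 'F': array([-0.6, -1.9,  4.8])} 4.8 -0.3
82 0.6 err [0.3 0.1] {'t': 17.73, 'p': array([-88.9,   0.1,  59.1]), 'F': array([-1. ,  0.2,  5.7])} 5.8 0.2
85 0.2 err [ 0.2 -0. ] {'t': 17.98, 'p': array([-86. ,   0.1,  59.6]), 'F': array([-0.2,  0.6,  4.5])} 4.5 -0.2
88 0.1 err [ 0.3 -0.1] {'t': 18.23, 'p': array([-82.8,   0. ,  59.8]), 'F': array([-0.1,  0.5,  3. ])} 3.0 -0.0
{'t': 18.88, 'p': array([-83. ,   0.1,  72. ]), 'F': array([-0.2,  0.5, -0.9])}
```

View pics/stand.png

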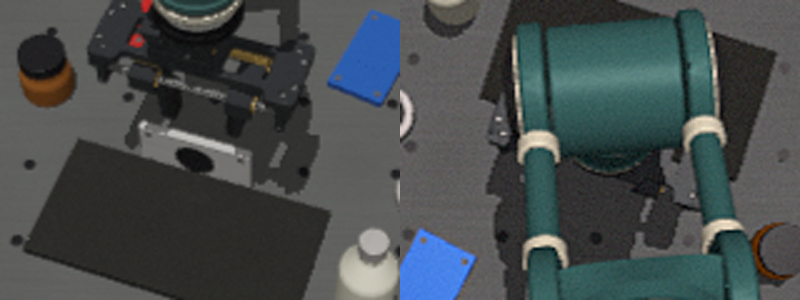

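The plate now stands upright on its front edge against the pad, unsupported. I'll bring the fingers down behind it and push it over.

```bash
python3 - <<'E'
from h import *
manip.move_linear(p2w(-.099,0,.072),.05)
manip.move_linear(p2w(-.099,0,.044),.05); print(st())
for x in (-.086,-.080,-.075,-.070,-.065,-.060,-.055):
    manip.move_linear(p2w(x,0,.044),.03); print(x,st())
view("push2")
E
```

```text
{'t': 20.16, 'p': array([-99. ,  -0. ,  43.8]), 'F': array([ 0.7, -0.2,  1. ])}
-0.086 {'t': 20.74, 'p': array([-85.9,  -0. ,  44. ]), 'F': array([0.7, 0.1, 0.4])}
-0.08 {'t': 21.09, 'p': array([-79.8,   0. ,  44. ]), 'F': array([ 0.1,  0.1, -0.3])}
-0.075 {'t': 21.41, 'p': array([-74.7,   0.1,  44.1]), 'F': array([-0.2,  1.1, -0.3])}
-0.07 {'t': 21.73, 'p': array([-69.7,   0. ,  44.1]), 'F': array([0. , 0.1, 0.1])}
-0.065 {'t': 22.04, 'p': array([-64.7,   0. ,  44.1]), 'F': array([0.1, 0.6, 0.3])}
-0.06 {'t': 22.36, 'p': array([-59.7,   0. ,  44. ]), 'F': array([-1. , -0.1,  0.2])}
-0.055 {'t': 22.68, 'p': array([-54.7,   0. ,  44. ]), 'F': array([-0. , -1. ,  0.1])}
```

View pics/push2.png

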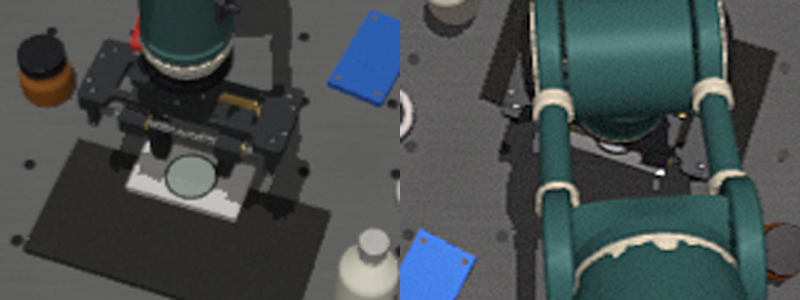

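The mirror is face up on the pad. I'll retract the hand and measure.

```bash
python3 - <<'E'
from h import *
manip.move_linear(p2w(-.10,0,.07),.1)
manip.move_linear(p2w(-.10,0,.20),.15)
manip.move_pose([.217,.638,.237],[0.2556,1.5559,-0.2590]); print(st())
from h import *
o=[]
for n in ("top","scene"):
    c=cams.capture(n);im=c["image"]
    u,v=proj(c,p2w(-.04,0,.014))[0].astype(int)
    m=np.zeros(im.shape[:2],np.uint8); m[v-45:v+45,u-50:u+50]=(im.max(2)>95)[v-45:v+45,u-50:u+50]
    m=cv2.morphologyEx(m,cv2.MORPH_CLOSE,np.ones((5,5)))
    ct,_=cv2.findContours(m,cv2.RETR_EXTERNAL,cv2.CHAIN_APPROX_NONE);k=max(ct,key=cv2.contourArea)
    rc=cv2.minAreaRect((w2p(ray_plane(c,k[:,0],.018))*1000).astype(np.float32)); print(n,rc)
    # heights from depth map along plate
    K=c["intrinsics"]; vv,uu=np.nonzero(cv2.erode(cv2.drawContours(np.zeros_like(m),[k],-1,1,-1),np.ones((5,5))))
    zz=c["z_map"][vv,uu]; P=np.c_[(uu-K[0,2])/K[0,0]*zz,(vv-K[1,2])/K[0,0]*zz,zz]@R.from_rotvec(c["orientation"]).as_matrix().T+c["position"]
    A=np.c_[w2p(P),np.ones(len(P))]; print("plane",np.linalg.lstsq(A,P[:,2],rcond=None)[0].round(4),"median z",np.median(P[:,2]).round(4))
    o.append(cv2.resize(im[v-60:v+60,u-80:u+80],(400,300),interpolation=2))
cv2.imwrite("pics/end.png",np.hstack(o))
E
```

```text
{'t': 26.7, 'p': array([-544. ,  438.7,  237. ]), 'F': array([-0.1,  0.2,  0.7])}
top ((-76.35487365722656, -7.913116455078125), (133.7088623046875, 235.3618621826172), 18.083524703979492)
plane [-0.3441 -0.101  -0.0222] median z 0.0011
scene ((-83.19482421875, -20.144256591796875), (169.62142944335938, 252.47821044921875), 18.51302719116211)
plane [0.4745 0.0957 0.059 ] median z 0.0
```

View pics/end.png

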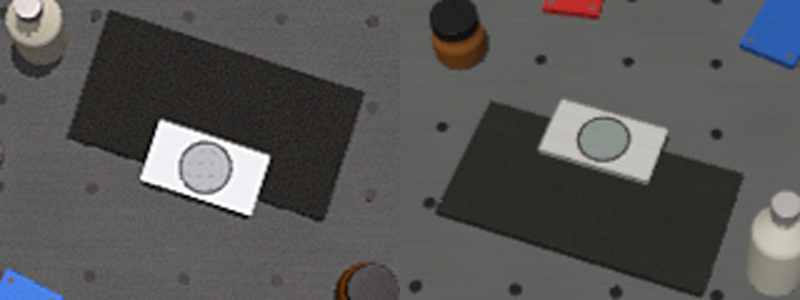

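The picture shows the plate lying flat with the mirror up, overhanging the pad's front edge a little. My mask took in the bench as well, so I'll measure again with a higher threshold.

```bash
cat > fin.py <<'E'
from h import *
for n in ("top","scene"):
    c=cams.capture(n);im=c["image"]
    u,v=proj(c,p2w(-.04,0,.014))[0].astype(int)
    m=np.zeros(im.shape[:2],np.uint8); m[v-45:v+45,u-50:u+50]=(im.min(2)>(150 if n=="top" else 125))[v-45:v+45,u-50:u+50]
    ct,_=cv2.findContours(m,cv2.RETR_EXTERNAL,cv2.CHAIN_APPROX_NONE);k=max(ct,key=cv2.contourArea)
    rc=cv2.minAreaRect((w2p(ray_plane(c,k[:,0],.018))*1000).astype(np.float32)); print(n,np.round(rc[0],1),np.round(rc[1],1),rc[2])
    K=c["intrinsics"]; f=cv2.drawContours(np.zeros_like(m),[k],-1,1,-1); vv,uu=np.nonzero(cv2.erode(f,np.ones((5,5))))
    zz=c["z_map"][vv,uu]; ok=zz>0; uu,vv,zz=uu[ok],vv[ok],zz[ok]
    P=np.c_[(uu-K[0,2])/K[0,0]*zz,(vv-K[1,2])/K[0,0]*zz,zz]@R.from_rotvec(c["orientation"]).as_matrix().T+c["position"]
    A=np.c_[w2p(P),np.ones(len(P))]; print("plane",np.linalg.lstsq(A,P[:,2],rcond=None)[0].round(3),"z",np.median(P[:,2]).round(4),len(P))
E
python3 fin.py
```

```text
top [-53.8  -6.2] [ 60.6 111.3] 0.04914775490760803
plane [-0.01  -0.003  0.017] z 0.0178 845
scene [-51.4  -1.7] [110.7  62. ] 89.87944030761719
plane [ 0.014 -0.003  0.018] z 0.0176 700
```

The plate is flat (top at 17.7 mm, where 18 is expected) and its centre is at x' ≈ -52.5 mm, against a limit of -60. A gentle nudge from the fingertips will give more margin.

```bash
python3 - <<'E'
from h import *
manip.move_pose(p2w(-.12,0,.12),ori())
manip.move_linear(p2w(-.12,0,.012),.12); print(st())
manip.move_linear(p2w(-.080,-.003,.012),.04); print(st())
manip.move_linear(p2w(-.12,0,.012),.08)
manip.move_linear(p2w(-.12,0,.15),.2)
manip.move_pose([.217,.638,.237],[0.2556,1.5559,-0.2590]); print(st())
view("end2")
E
python3 fin.py
```

```text
{'t': 30.18, 'p': array([-119.3,    0.4,   12.7]), 'F': array([-0.4, -1. , -0.1])}
{'t': 31.32, 'p': array([-80. ,  -3. ,  11.9]), 'F': array([0.2, 0.1, 0.1])}
{'t': 35.02, 'p': array([-544. ,  438.6,  236.8]), 'F': array([0.2, 0.1, 0.3])}
top [-41.3  -6.7] [110.9  60.7] 89.59661102294922
plane [-0.007 -0.005  0.018] z 0.0179 844
scene [-38.6  -2.7] [110.8  61.9] 89.96996307373047
plane [ 0.006 -0.001  0.018] z 0.0176 715
```

View pics/end2.png

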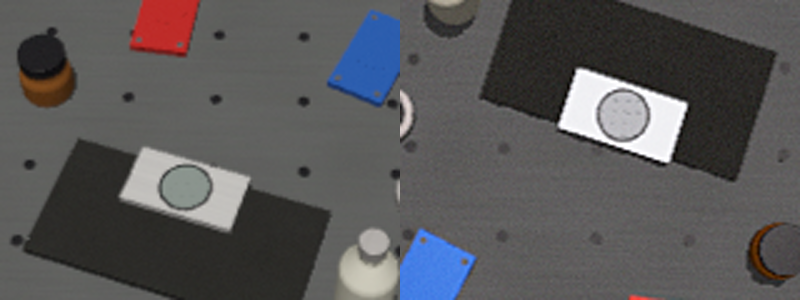

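Both views show the plate flat on the pad with the mirror up, and its centre is at x' ≈ -40 mm. The hand is clear and the neighbouring objects haven't moved. I'm handing the job in.

```bash
python3 -c "
from cell import order
print(order.close_job())"
```

```text
the job is handed in; nothing more can be done
None
```

The mirror plate is on the pad, flat with its mirror face up, and the job is handed in (no verdict comes back). I slid it flat and square against the pad edge, then drew its rear edge up with the two fingertips at about 5–12 N. At 88° I let go and it stood on its own. I pushed it over from behind, then nudged it about 13 mm further onto the pad for margin. It was never pinched or carried.

**Last checks, at about 35 s:**
- **Position:** the plate's centre is at x' ≈ -40 mm and y' ≈ -5 mm in the pad frame. The two cameras differ by 3–4 mm, but both are well inside the limits.
- **Flatness:** the top face is at 17.6–17.9 mm (18 expected), and the fitted tilt is under 0.01 rad.
- **Surroundings:** the hand is well clear. By eye, the bottle, jar and coloured look-alikes in the last pictures are where they started. The lens cell was only partly in frame, and I didn't re-measure any of them.

**One check failed:** the first final measurement was invalid because the mask took in the bench. I redid it with a higher threshold.

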